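# Switch extraction to the dust hood and raise its sash to the mark

### The job

Get the dust hood ready for work: first turn the extraction selector on the tilted console, going round the shorter way, until its pointed nose stands at the long ridge on the dial and let go of it. Then push the hood's sash up from under its lip until the underside of the lip is level with the pointer clamped on the hood's right-hand rail, and leave it there. Do not disturb the things standing and lying round the hood.

Things in the scene. Friction and masses are not known exactly. Their poses are not given: they have to be found in the camera images.
- hood: Grey sheet-metal bench dust hood, fixed, 90 deep (x) x 180 wide (y) x 340 high, rails up to 470. Origin: centre of its underside on the bench; +x to its back, its open front faces its own -x (towards the robot), +y is its left end seen from the robot. It stands turned 0.72 to 1.1 rad clockwise (seen from above).
- sash (a joint): Height of the sash in m, growing upward: 0 = bottom stop (lip underside 100 mm above the bench), 0.20 = top stop. Counterbalanced: it stays where it is left, and takes about 4 N of steady push to move either way.
- sash_edge (a point): Middle of the front lower edge of the sash's lip, 93 mm before the hood's origin (hood -x); axes as the hood's. Sash: clear pane in an aluminium frame, 130 wide, 206 high. Along its bottom a flat lip 130 wide, 8 thick stands out 50 mm to the front of the pane, which rises straight up behind it: not to be gripped from above, but a finger tilted forward reaches under its flat, free underside.
- height_mark (a point): Tip of the steel pointer (block 24 wide, 20 high, with a wedge pointing at the sash) clamped firmly on the hood's right-hand (hood -y) rail. The underside of the lip must come level with this tip. Its height differs from start to start. Axes as the hood's.
- console: Small fixed selector console on the bench, left of the hood: foot 120 x 110, with a box 140 x 140 x 34 tilted 24 degrees so that its panel looks up and towards its own -x (panel normal = (-0.407, 0, 0.914) in the console's frame). Origin: centre of its underside on the bench. It stands turned 0.75 to 1.25 rad counter-clockwise (seen from above).
- selector_hub (a point): Point on the turning axis at the top of the black selector knob's grip bar, 39 mm above the dial face along the panel normal. Bar: 18 thick, upper 30 mm free to grip (below it a disc 60 across), reaching 34 mm behind the axis and 40 mm ahead to its pointed nose. Turns about the panel normal without a stop, 0.06 N m friction; stays where left. Grip its flats with the tool along the panel normal.
- selector_nose (a point): Point at the selector's nose just above the dial, 45 mm from the turning axis: the selector points from the axis to here. It lies 34 mm deeper along the panel normal than selector_hub.
- port_mark (a point): Point 5 mm above the dial face, 45 mm from the turning axis and right beside the inner end of the long ridge (18 x 10 x 5 mm, aluminium; the other ports have small round dots): where the nose must come. The dial disc is 132 across, stiffly fixed on the panel; where on it the ridge stands differs from start to start.
- selector (a joint): Angle of the selector in rad, counted from the long ridge, growing counter-clockwise seen facing the panel: 0 or 2 pi = nose at the ridge. It starts anywhere from 0.9 to 5.4: from below pi the shorter way is down to 0 (clockwise), from above pi up to 2 pi.
- spray_can: Bystander: spray can, 52 across, 161 high, standing by the right (hood -y) end of the lip, or else further right near the bench's edge. Origin: centre of its underside.
- flux_bottle: Bystander: white bottle with blue cap, 48 across, 84 high, standing in front of the left part of the lip. Origin: centre of its underside.
- polish_bar: Bystander: brown bar 111 x 46 x 33 high, lying right of the hood's front. Origin: centre of its underside, long side along its x.
- bronze_collar: Bystander: bronze collar 52 across, 20 high, on the hood's tray. Origin: centre of its underside.
- emery_roll: Bystander: brown emery roll 60 across, 25 high, in the other of these two places. Origin: centre of its underside.

How it is judged:
On the way, in this order (a step that is already met when the one before it is completed fails the run):
1. the selector's nose stands at the long ridge, within about 9 degrees, and the fingers are off the selector (distance between selector_nose and port_mark below 0.0075 m and contact force between the fingers and selector below 0.3 N), for 0.2 s.
2. the underside of the sash's lip is level with the pointer within 8 mm (z of sash_edge in the frame of height_mark between -0.008 and 0.008 m and velocity of joint sash between -0.01 and 0.01 m/s), for 0.2 s.
At the end, for the whole second after the job is handed in: The selector's nose stands at the long ridge (within about 9 degrees) and the underside of the sash's lip is level with the pointer within 8 mm, both at rest (all of step 2 and distance between selector_nose and port_mark below 0.0075 m); the robot touches nothing.
It fails at once if the selector is turned the longer way round (starts within a few degrees of opposite the ridge may go either way) (distance of selector_nose from where it was at the start of the episode above 0.08991 m and distance between selector_nose and port_mark above 0.014 m).
It fails at once if a bystander (spray can, flux bottle, polish bar, emery roll, bronze collar) is moved by more than 30 mm (distance of any of spray_can, flux_bottle, polish_bar, emery_roll, bronze_collar from where it was at the start of the episode above 0.03 m).
It fails at once if a bystander is tipped over (angle between any of spray_can, flux_bottle, polish_bar, emery_roll, bronze_collar's own z axis and vertical above 0.35 rad).
It also fails if it takes over 51 s, if anything falls off the work surface, if the arm or the gripper's body presses on something with over 40 N, if the wrist force passes 120 N, or if a joint passes its speed limit or range.

### The arm

A 6-joint arm with a two-finger parallel gripper is mounted at the origin on the work surface; the furniture and walls round the work are solid. World frame = base frame: x ahead of the robot, y to its left, z up, the work surface at z = 0. Lengths are in m, angles in rad, forces in N, time in s.
With the tool pointing down it reaches from about 0.375 to 0.975 m from the base axis. Payload 3.8 kg.
Tool frame: the origin (TCP) lies on the mounting face of the last link; the fingertips stand 166 mm ahead of it and the grasp point (between the pads) lies 147 mm ahead of it; z points along the fingers, y is the line along which they close (so a half turn about z gives the same grasp; the last joint's range is limited). The gripper opens to 88 mm and grips with 3 to 60 N. Pads are 18 mm wide; open, the fingers measure 123 mm over their backs; the gripper's body (75 mm by 187 mm) begins 45 mm behind the grasp point.
Start: joints at [-1.205, 0.264, 1.604, -0, 1.274, -0.037], TCP at [0.265, -0.621, 0.405] pointing down, gripper open.
Joint ranges: [-2.63, 2.63], [-0.94, 2.18], [0.31, 2.57], [-1.31, 4.45], [0, 2.66], [-2.55, 2.55]. Speed limits (rad/s): [2.57, 2.57, 3.14, 3.14, 3.14, 3.14].

### API

Orientations are given as a rotation vector (axis times angle).
In Python, from rig import * gives the robot as it stands. The module is installed in compiled form; this text tells all that it offers.
- The arm moves only by the shell command python3 -m jog 'ROWS' [FORCE]. ROWS is JSON, a list of rows, each an object of numbers: "x", "y", "z": the shift along the tool's x, y, z in m; "ax", "ay", "az": the turn, a rotation vector about the tool's x, y, z in degrees; "hand": the finger opening in m, from 0 to 0.0881. In form: [{"x": .., "y": .., "z": .., "ax": .., "ay": .., "az": .., "hand": ..}, ...]. A call has 1 to 5 rows; each row is the pose to reach, as a shift and turn from the pose commanded when the call began, along the tool's axes at that moment; what a row does not reach only later rows make up. A row lasts 1/10 s, in which the tool goes at most 50 mm and 8.59 degrees, less where a joint would pass 70% of its speed; a pose out of reach is approached as far as the arm can. A call with a gripper value outside its range is refused whole. The fingers move at their own pace and stop on an object; FORCE is the grip in N (left out, the last holds). Time passes only in rows, so rows that repeat a pose let the fingers close. It gives the time, the measured TCP pose, the force, the opening and the grip force at its end, in the units of the state.
- observe(): the state, without advancing time (a new reading comes with each control period).
- snapshot(name): name is "side" or "top" or "wrist"; returns (picture, depth): 384x512x3 uint8, red, green, blue; 384x512 float32, m along the optical axis (not along the pixel's ray), 0 where there is no reading.
- camera_params(name): a dict with "intrinsics" (3x3 intrinsics, pixels), "xyz" and "attitude" of the camera in the world; the wrist camera has in their place "tool_from_camera" (4x4, takes a point from camera to tool coordinates, whose origin is the TCP and whose axes are the flange's). Camera axes: x right, y up, looking along -z (the intrinsics and any distortion apply to the point x, -y, -z); pixel columns grow to the right and rows downward; lengths in m; the calibration is good to about 2 mm. The wrist camera is an equidistant fisheye: a pixel r from the principal point sees the ray r / f radians off the axis. A picture is of the moment at which its call begins: read the wrist's pose just before it. camera_params takes no time and is no camera call.
- sign_off(): hands the job in; it is judged then, once.
The state is a dict: "time_s": time; "q": joint angles; "joint_velocities": joint speeds; "effort": joint torques, N m; "tool_pos": TCP position; "orientation": TCP orientation; "ft_force": force on the tool from outside, world axes, zero at the start; "torque": the same for the moment, N m; "finger_gap": opening from 0.0 (shut) to 1.0 (fully open); "grip_force": force on a finger pad.
Only numpy, scipy, OpenCV 4.12 (cv2) and the standard library are available. Lean on these libraries where they do the work, as an engineer would, in place of code of your own. Each camera call takes 0.05 s, during which the arm holds its last target. There are 200 camera calls.

## Working session

There is one attempt and no reset: what is moved stays moved. The work goes in short steps, Python scripts to look and compute and a shell command to move; the robot and the scene stay as the last step left them, time stands still between calls to the robot, and variables do not carry over. Pictures are saved under pics/ and viewed, at most 10 in all, crops included, and the job is handed in when it is done.

```bash
mkdir -p pics; cat > h.py <<'E'
from rig import *
import numpy as np, cv2
from scipy.spatial.transform import Rotation as R
def att(a):
    a=np.array(a,float)
    if a.shape==(3,3): return a
    return R.from_rotvec(a).as_matrix() if a.size==3 else R.from_quat(a.ravel()).as_matrix()
def tool():
    s=observe(); T=np.eye(4); T[:3,:3]=R.from_rotvec(s["orientation"]).as_matrix(); T[:3,3]=s["tool_pos"]; return T
def snap(n):
    """picture, depth, world points HxWx3"""
    T=tool(); im,d=snapshot(n); p=camera_params(n); K=np.array(p["intrinsics"])
    v,u=np.mgrid[:384,:512]; x=(u-K[0,2])/K[0,0]; y=(v-K[1,2])/K[1,1]
    if n=="wrist":
        r=np.hypot(x,y)+1e-9; k=np.tan(r)/r; x,y=x*k,y*k; M=T@np.array(p["tool_from_camera"])
    else:
        M=np.eye(4); M[:3,:3]=att(p["attitude"]); M[:3,3]=p["xyz"]
    P=np.stack([x*d,-y*d,-d],-1)@M[:3,:3].T+M[:3,3]; P[d==0]=np.nan
    return im,d,P
def save(n,im,box=None,s=1):
    if box: im=im[box[1]:box[3],box[0]:box[2]]
    cv2.imwrite("pics/"+n+".png",cv2.resize(im[...,::-1],None,fx=s,fy=s,interpolation=cv2.INTER_CUBIC))
E
python3 - <<'E'
from h import *
for n in("side","top","wrist"):
    print(n,{k:np.round(v,3).tolist() if k!="x" else 0 for k,v in camera_params(n).items()})
a,d,P=snap("side");np.savez("s.npz",a=a,P=P);b,d,Q=snap("top");np.savez("t.npz",a=b,P=Q)
save("side",a,s=1.5);save("top",b,s=1.5)
print(observe())
E
```

```text
side {'intrinsics': [[461.819, 0.0, 244.567], [0.0, 461.819, 189.016], [0.0, 0.0, 1.0]], 'xyz': [0.032, 0.551, 0.952], 'attitude': [0.332, -0.785, -2.207]}
top {'intrinsics': [[386.867, 0.0, 248.497], [0.0, 386.867, 194.341], [0.0, 0.0, 1.0]], 'xyz': [0.352, 0.079, 1.238], 'attitude': [0.122, -0.109, -1.594]}
wrist {'intrinsics': [[297.319, 0.0, 257.169], [0.0, 297.319, 187.433], [0.0, 0.0, 1.0]], 'tool_from_camera': [[-0.001, 0.953, 0.303, 0.079], [1.0, 0.001, 0.0, -0.0], [0.0, 0.303, -0.953, 0.021], [0.0, 0.0, 0.0, 1.0]]}
{'time_s': 0.1, 'q': array([-1.20488406e+00,  2.64703662e-01,  1.60522449e+00,  2.21084558e-05,
        1.27371499e+00, -3.68819152e-02]), 'joint_velocities': array([-7.22848729e-04, -2.19782390e-03, -1.87174570e-03, -9.48775154e-05,
        4.23708017e-04,  4.54975979e-04]), 'effort': array([ 7.76585648e-05, -5.03622544e+01, -3.58070433e+01,  7.30951759e-02,
        2.33463891e-02, -6.38086635e-05]), 'tool_pos': array([ 0.26449817, -0.62069114,  0.40350174]), 'orientation': array([-3.07611167e+00, -6.28023776e-01,  4.94432107e-04]), 'ft_force': array([ 0.76589015, -0.16484106, -0.09241654]), 'torque': array([ 0.05007578, -0.02185332,  0.01631562]), 'grip_force': 0.0, 'finger_gap': 0.9995808739004789}
```

View pics/side.png

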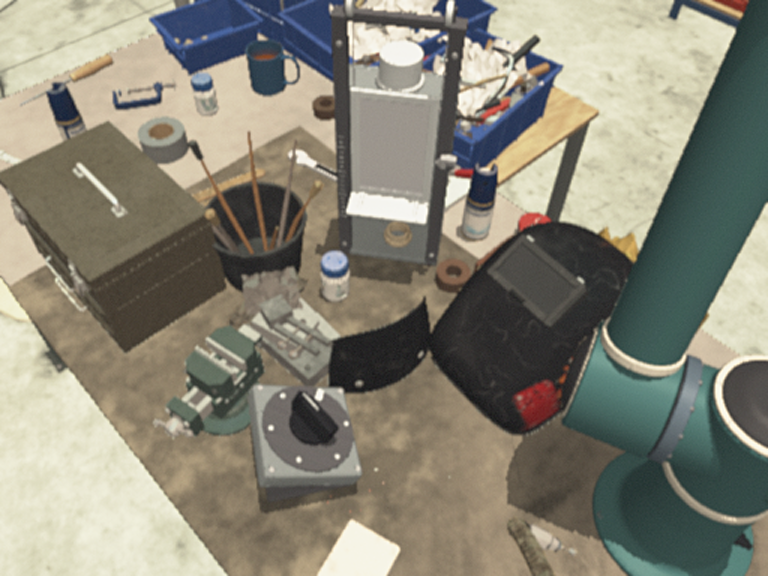

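View pics/top.png

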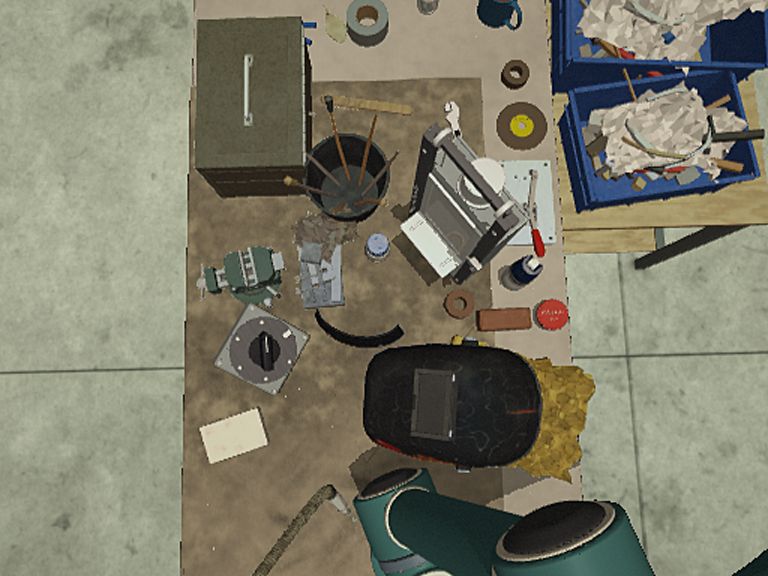

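The side view shows the console at about (305,440), the hood at (400,130) with the pointer near (447,160), and the collar and bottle around it. In the top view the console is at (262,348) and the lip at (428,243). I'll enlarge both.

```bash
python3 - <<'E'
from h import *
s=np.load("s.npz");t=np.load("t.npz")
f=lambda im,b,sz:cv2.resize(im[b[1]:b[3],b[0]:b[2]],sz,interpolation=cv2.INTER_CUBIC)
A=f(s['a'],(160,250,250,340),(400,300*1)) if 0 else f(s['a'],(160,250,250,317),(400,298))
B=f(t['a'],(135,195,225,262),(400,298))
C=f(s['a'],(215,80,305,180),(400,300)); C=f(s['a'],(220,90,310,157),(400,298)); D=f(t['a'],(255,75,345,142+50),(400,298)); D=f(t['a'],(255,125,345,192),(400,298))
save("crop",np.vstack([np.hstack([A,B]),np.hstack([C,D])]))
# console panel plane from side view
P=s['P'];
def plane(pts):
    pts=pts[~np.isnan(pts).any(1)]
    for _ in range(6):
        c=pts.mean(0);n=np.linalg.svd(pts-c)[2][2];r=(pts-c)@n;pts=pts[abs(r)<max(.003,1.0*r.std())]
    return c,n*np.sign(n[2]),len(pts)
Z=t['P'];
for nm,X,b in(("side",P,(172,262,235,322)),("top",Z,(150,210,200,258))):
    q=X[b[1]:b[3],b[0]:b[2]].reshape(-1,3);q=q[(q[:,2]>.04)];c,n,k=plane(q);print(nm,c.round(3),n.round(3),k,np.arctan2(-n[1],-n[0]))
    h=(X-c)@n; print("top of knob pts", np.nanpercentile(h[b[1]:b[3],b[0]:b[2]],[50,90,97,99]).round(3))
    m=np.zeros(h.shape,bool);m[b[1]:b[3],b[0]:b[2]]=1;m&=(h>.03)&(h<.055)
    v,u=np.nonzero(m);q=X[m];print(len(q),q.mean(0).round(3),u.mean(),v.mean())
for nm,X,l in(("side",P,[(258,138),(233,137),(283,139),(298,105),(293,106),(223,180),(302,183),(320,155),(265,155)]),("top",Z,[(267,155),(297,183),(286,140),(310,181),(251,163),(352,178),(306,202),(335,212)])):
    for u,v in l: print(nm,u,v,X[v,u].round(3))
E
```

```text
side [0.396 0.321 0.099] [-0.226 -0.323  0.919] 1665 0.9611089840906241
top of knob pts [0.    0.025 0.039 0.04 ]
316 [0.397 0.294 0.131] 211.48417721518987 275.9018987341772
top [0.413 0.307 0.1  ] [-0.21  -0.349  0.913] 1039 1.02973023151352
top of knob pts [-0.001  0.011  0.038  0.04 ]
161 [0.405 0.292 0.133] 177.33540372670808 234.8198757763975
side 258 138 [ 0.594 -0.022  0.158]
side 233 137 [0.639 0.019 0.156]
side 283 139 [ 0.55  -0.065  0.158]
side 298 105 [ 0.537 -0.089  0.259]
side 293 106 [ 0.543 -0.08   0.258]
side 223 180 [0.6   0.088 0.082]
side 302 183 [ 0.504 -0.107 -0.002]
side 320 155 [ 0.528 -0.203  0.019]
side 265 155 [ 0.635 -0.096  0.012]
top 267 155 [0.664 0.023 0.002]
top 297 183 [ 0.541 -0.052  0.159]
top 286 140 [ 0.651 -0.02   0.215]
top 310 181 [ 0.55  -0.092  0.135]
top 251 163 [0.62  0.077 0.084]
top 352 178 [ 0.551 -0.208  0.158]
top 306 202 [ 0.506 -0.097  0.001]
top 335 212 [ 0.468 -0.181  0.033]
```

View pics/crop.png

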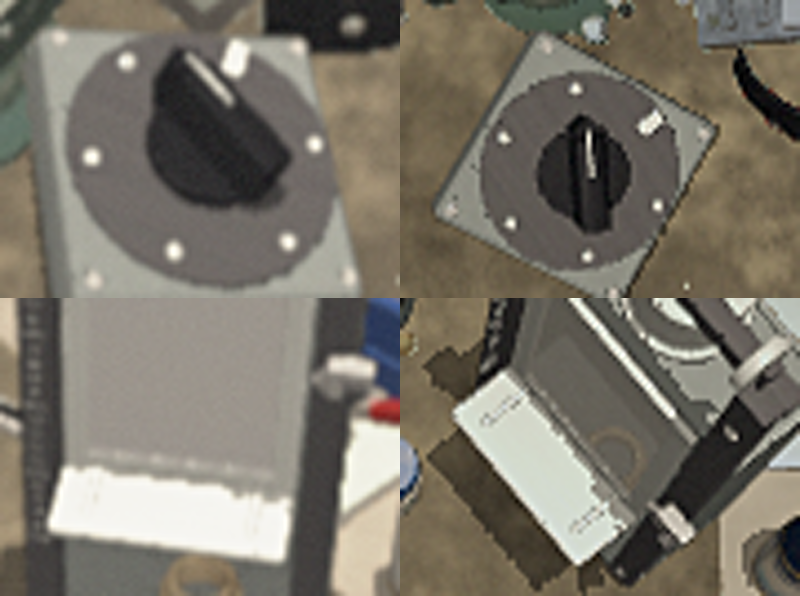

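```bash
cat > m.py <<'E'
from h import *
s=np.load("s.npz");t=np.load("t.npz")
yaw=1.0; n=np.array([-.407*np.cos(yaw),-.407*np.sin(yaw),.914])
# refine normal with both clouds: dial points
for nm,X,im,b in(("side",s['P'],s['a'],(172,260,242,325)),("top",t['P'],t['a'],(140,200,208,260))):
    sub=X[b[1]:b[3],b[0]:b[2]].reshape(-1,3);col=im[b[1]:b[3],b[0]:b[2]].reshape(-1,3).astype(int)
    ok=~np.isnan(sub).any(1)&(sub[:,2]>.05);sub=sub[ok];col=col[ok]
    h=sub@n; c0=np.median(h); h-=c0
    dial=(abs(h)<.008)&(col.max(1)<120)&(col.mean(1)>55)
    e1=np.cross([0,1,0],n);e1/=np.linalg.norm(e1);e2=np.cross(n,e1)
    uv=np.c_[sub@e1,sub@e2]
    bar=(h>.028)&(h<.05); q=uv[bar]
    (cx,cy),(w,hh),ang=cv2.minAreaRect(q.astype(np.float32)*1000)
    box=cv2.boxPoints(((cx,cy),(w,hh),ang))/1000
    hub=np.array([cx,cy])/1000
    d=(box[1]-box[0]) if np.linalg.norm(box[1]-box[0])>np.linalg.norm(box[2]-box[1]) else box[2]-box[1]
    top=np.median(h[bar]);W=lambda p,hh:p[0]*e1+p[1]*e2+n*(c0+hh)
    D=W(d,0)-W(d*0,0);D/=np.linalg.norm(D); D*=np.sign(D[0])
    br=(col.min(1)>170)&(abs(h)<.015)
    k=uv[br]; _,lab,_,cen=cv2.connectedComponentsWithStats(np.zeros((2,2),np.uint8))
    print(nm,"bar mid",W(hub,top).round(4),"size",w,hh,"dir",D.round(3),"top h",top, len(q))
    r=k-hub; a=np.arctan2(r[:,1],r[:,0]); rr=np.hypot(r[:,0],r[:,1])
    dd=np.array([D@e1,D@e2]); rel=np.rad2deg((a-np.arctan2(dd[1],dd[0])+np.pi)%(2*np.pi)-np.pi)
    m=(rr>.035)&(rr<.075); hist=np.histogram(rel[m],36,(-180,180))[0]; print(dict(zip(range(-175,185,10),hist)))
    sel=m&(rel<-15)&(rel>-80); print("ridge rel angle",rel[sel].mean() if sel.any() else None,W(k[sel].mean(0),0).round(3), rr[sel].min(),rr[sel].max())
    print("dial plane cen", sub[dial].mean(0).round(4), (uv[dial].min(0)+uv[dial].max(0))/2-hub)
# height map, max z on 3cm grid
A=np.vstack([s['P'].reshape(-1,3),t['P'].reshape(-1,3)]);A=A[~np.isnan(A).any(1)]
print("cols y:",[round(.5-.04*j,2) for j in range(18)])
for i in range(12):
    x=.74-.04*i; row=[]
    for j in range(18):
        y=.5-.04*j; g=A[(abs(A[:,0]-x)<.02)&(abs(A[:,1]-y)<.02)&(A[:,2]<.6)]
        row.append(int(1000*g[:,2].max()) if len(g) else -1)
    print("%.2f"%x,row)
# lip
for nm,X,b in(("side",s['P'],(228,120,290,150)),("top",t['P'],(262,135,312,195))):
    q=X[b[1]:b[3],b[0]:b[2]].reshape(-1,3);q=q[(abs(q[:,2]-.157)<.006)]
    r=cv2.minAreaRect((q[:,:2]*1000).astype(np.float32));print(nm,"lip",np.median(q[:,2]),r,cv2.boxPoints(r).round().tolist())
X=s['P']
for v in range(98,114,2): print(v,[X[v,u].round(3).tolist() if not np.isnan(X[v,u,0]) else 0 for u in (287,290,293,296,299,302)])
E
python3 m.py
```

```text
side bar mid [0.4004 0.293  0.1313] size 73.45928192138672 20.052732467651367 dir [0.968 0.041 0.248] top h 0.037780180040274725 345
{-175: np.int64(5), -165: np.int64(0), -155: np.int64(0), -145: np.int64(0), -135: np.int64(0), -125: np.int64(6), -115: np.int64(1), -105: np.int64(0), -95: np.int64(0), -85: np.int64(0), -75: np.int64(0), -65: np.int64(31), -55: np.int64(3), -45: np.int64(0), -35: np.int64(0), -25: np.int64(0), -15: np.int64(0), -5: np.int64(7), 5: np.int64(1), 15: np.int64(0), 25: np.int64(0), 35: np.int64(0), 45: np.int64(0), 55: np.int64(3), 65: np.int64(6), 75: np.int64(0), 85: np.int64(0), 95: np.int64(0), 105: np.int64(0), 115: np.int64(0), 125: np.int64(8), 135: np.int64(0), 145: np.int64(0), 155: np.int64(0), 165: np.int64(0), 175: np.int64(3)}
ridge rel angle -64.20422070107506 [0.438 0.26  0.087] 0.04587657968066659 0.07184396529365183
dial plane cen [0.3986 0.3145 0.0983] [-0.01630676  0.00921072]
top bar mid [0.4059 0.2916 0.1337] size 72.36180877685547 18.718900680541992 dir [0.97  0.019 0.241] top h 0.038441036153535425 166
{-175: np.int64(0), -165: np.i
[... 2753 characters left out ...]
0.61, -0.149, 0.182], [0.551, -0.088, 0.254], [0.544, -0.09, 0.257], [0.539, -0.095, 0.258], [0.533, -0.098, 0.26]]
106 [[0.56, -0.078, 0.248], [0.557, -0.085, 0.246], [0.543, -0.08, 0.258], [0.538, -0.083, 0.259], [0.533, -0.089, 0.259], [0.527, -0.091, 0.262]]
108 [[0.564, -0.084, 0.237], [0.55, -0.078, 0.249], [0.544, -0.082, 0.25], [0.536, -0.082, 0.256], [0.531, -0.086, 0.256], [0.526, -0.091, 0.257]]
110 [[0.56, -0.08, 0.235], [0.554, -0.083, 0.237], [0.542, -0.08, 0.247], [0.538, -0.085, 0.247], [0.528, -0.084, 0.254], [0.526, -0.092, 0.25]]
112 [[0.562, -0.083, 0.226], [0.552, -0.082, 0.233], [0.541, -0.08, 0.241], [0.537, -0.086, 0.24], [0.524, -0.08, 0.253], [0.525, -0.092, 0.245]]
```

```bash
cat >> h.py <<'E'
n=np.array([-.407*np.cos(1.),-.407*np.sin(1.),.914]); hub=np.array([.400,.292,.132])
D=np.array([.969,.03,.245]); D-=n*(D@n); D/=np.linalg.norm(D)
def frame(x,z):
    z=np.array(z,float);z/=np.linalg.norm(z);x=np.array(x,float);x=x-z*(x@z);x/=np.linalg.norm(x)
    return np.c_[x,np.cross(z,x),z]
def down(az): a=np.deg2rad(az); return frame([np.cos(a),np.sin(a),0],[0,0,-1])
def pose(M,p): T=np.eye(4);T[:3,:3]=M;T[:3,3]=p;return T
def rows(seq,T=None):
    T=tool() if T is None else T
    for G in seq:
        E=np.linalg.inv(T)@G; v=R.from_matrix(E[:3,:3]).as_rotvec(degrees=True)
        print('[{"x":%.3f,"y":%.3f,"z":%.3f,"ax":%.1f,"ay":%.1f,"az":%.1f}]'%(*E[:3,3],*v)," rows>=%.1f"%max(np.linalg.norm(E[:3,3])/.05,np.linalg.norm(v)/8.59)); T=G
def st():
    s=observe();print(round(s["time_s"],2),np.round(s["q"],2),np.round(s["tool_pos"],4),np.round(s["ft_force"],1),round(s["finger_gap"],3),round(s["grip_force"],1))
E
python3 - <<'E'
from h import *
Gf=frame(-D,-n); m=R.from_matrix(down(150)).inv()*R.from_matrix(Gf)
mid=(R.from_matrix(down(150))*R.from_rotvec(m.as_rotvec()*.5)).as_matrix()
rows([pose(down(50),[.31,-.45,.5]),pose(down(80),[.38,-.23,.52]),pose(down(110),[.41,-.02,.52]),pose(down(150),[.37,.18,.48]),pose(mid,hub+.23*n),pose(Gf,hub+.22*n)])
E
```

```text
[{"x":0.109,"y":-0.139,"z":-0.096,"ax":-0.1,"ay":-0.0,"az":-26.9}]  rows>=4.0
[{"x":0.214,"y":-0.088,"z":-0.020,"ax":0.0,"ay":0.0,"az":-30.0}]  rows>=4.6
[{"x":0.212,"y":-0.007,"z":0.000,"ax":0.0,"ay":0.0,"az":-30.0}]  rows>=4.2
[{"x":0.202,"y":0.031,"z":0.040,"ax":0.0,"ay":0.0,"az":-40.0}]  rows>=4.7
[{"x":0.034,"y":0.018,"z":0.138,"ax":-11.5,"ay":-4.1,"az":-16.9}]  rows>=2.9
[{"x":-0.000,"y":0.002,"z":0.010,"ax":-11.5,"ay":-4.1,"az":-16.9}]  rows>=2.4
```

```bash
python3 -m jog '[{"x":0.109,"y":-0.139,"z":-0.096,"az":-27},{"x":0.109,"y":-0.139,"z":-0.096,"az":-27},{"x":0.109,"y":-0.139,"z":-0.096,"az":-27},{"x":0.109,"y":-0.139,"z":-0.096,"az":-27},{"x":0.109,"y":-0.139,"z":-0.096,"az":-27}]'
python3 -m jog '[{"x":0.214,"y":-0.088,"z":-0.02,"az":-30},{"x":0.214,"y":-0.088,"z":-0.02,"az":-30},{"x":0.214,"y":-0.088,"z":-0.02,"az":-30},{"x":0.214,"y":-0.088,"z":-0.02,"az":-30},{"x":0.214,"y":-0.088,"z":-0.02,"az":-30}]'
python3 -m jog '[{"x":0.212,"y":-0.007,"az":-30},{"x":0.212,"y":-0.007,"az":-30},{"x":0.212,"y":-0.007,"az":-30},{"x":0.212,"y":-0.007,"az":-30},{"x":0.212,"y":-0.007,"az":-30}]'
python3 -m jog '[{"x":0.202,"y":0.031,"z":0.04,"az":-40},{"x":0.202,"y":0.031,"z":0.04,"az":-40},{"x":0.202,"y":0.031,"z":0.04,"az":-40},{"x":0.202,"y":0.031,"z":0.04,"az":-40},{"x":0.202,"y":0.031,"z":0.04,"az":-40}]'
python3 -c "
from h import *
st();Gf=frame(-D,-n);rows([pose(Gf,hub+.22*n)])"
```

```text
0.1 [-1.2   0.26  1.61  0.    1.27 -0.04] [ 0.2645 -0.6207  0.4035] [ 0.8 -0.2 -0.1] 1.0 0.0
[{"x":0.408,"y":-0.736,"z":0.072,"ax":-24.7,"ay":23.3,"az":-158.0}]  rows>=18.8schema error: expected keys x, y, z, ax, ay, az, hand
schema error: expected keys x, y, z, ax, ay, az, hand
schema error: expected keys x, y, z, ax, ay, az, hand
schema error: expected keys x, y, z, ax, ay, az, hand
```

```bash
python3 -m jog '[{"x":0.03,"y":-0.035,"z":-0.024,"ax":0,"ay":0,"az":-7,"hand":0.088},{"x":0.06,"y":-0.07,"z":-0.048,"ax":0,"ay":0,"az":-14,"hand":0.088},{"x":0.09,"y":-0.1,"z":-0.072,"ax":0,"ay":0,"az":-21,"hand":0.088},{"x":0.109,"y":-0.139,"z":-0.096,"ax":0,"ay":0,"az":-27,"hand":0.088},{"x":0.109,"y":-0.139,"z":-0.096,"ax":0,"ay":0,"az":-27,"hand":0.088}]'
python3 -m jog '[{"x":0.043,"y":-0.018,"z":-0.005,"ax":0,"ay":0,"az":-6,"hand":0.088},{"x":0.086,"y":-0.036,"z":-0.01,"ax":0,"ay":0,"az":-12,"hand":0.088},{"x":0.13,"y":-0.054,"z":-0.015,"ax":0,"ay":0,"az":-18,"hand":0.088},{"x":0.172,"y":-0.071,"z":-0.02,"ax":0,"ay":0,"az":-24,"hand":0.088},{"x":0.214,"y":-0.088,"z":-0.02,"ax":0,"ay":0,"az":-30,"hand":0.088}]'
python3 -m jog '[{"x":0.043,"y":-0.002,"z":0,"ax":0,"ay":0,"az":-6,"hand":0.088},{"x":0.086,"y":-0.003,"z":0,"ax":0,"ay":0,"az":-12,"hand":0.088},{"x":0.128,"y":-0.004,"z":0,"ax":0,"ay":0,"az":-18,"hand":0.088},{"x":0.17,"y":-0.006,"z":0,"ax":0,"ay":0,"az":-24,"hand":0.088},{"x":0.212,"y":-0.007,"z":0,"ax":0,"ay":0,"az":-30,"hand":0.088}]'
python3 -m jog '[{"x":0.041,"y":0.006,"z":0.008,"ax":0,"ay":0,"az":-8,"hand":0.088},{"x":0.082,"y":0.012,"z":0.016,"ax":0,"ay":0,"az":-16,"hand":0.088},{"x":0.122,"y":0.018,"z":0.024,"ax":0,"ay":0,"az":-24,"hand":0.088},{"x":0.162,"y":0.025,"z":0.032,"ax":0,"ay":0,"az":-32,"hand":0.088},{"x":0.202,"y":0.031,"z":0.04,"ax":0,"ay":0,"az":-40,"hand":0.088}]'
python3 -c "
from h import *
st();Gf=frame(-D,-n);rows([pose(Gf,hub+.22*n)])"
```

```text
time_s: 0.6
tool_pos: [0.3112, -0.4471, 0.5051]
orientation: [2.838, 1.334, 0.003]
ft_force: [0.4, -1.5, 0.7]
finger_gap: 0.999
grip_force: 0.0
time_s: 1.1
tool_pos: [0.3804, -0.2287, 0.5206]
orientation: [2.402, 2.023, -0.0]
ft_force: [0.7, 0.1, 1.1]
finger_gap: 1.0
grip_force: 0.0
time_s: 1.6
tool_pos: [0.4099, -0.0185, 0.5199]
orientation: [-1.797, -2.577, 0.001]
ft_force: [0.3, -0.3, 0.1]
finger_gap: 0.996
grip_force: 0.0
time_s: 2.1
tool_pos: [0.3693, 0.1819, 0.4796]
orientation: [-0.804, -3.037, 0.001]
ft_force: [1.4, 0.5, -0.2]
finger_gap: 1.001
grip_force: 0.0
2.1 [ 0.4  -0.29  2.02 -0.    1.42 -0.66] [0.3693 0.1819 0.4796] [ 1.4  0.5 -0.2] 1.001 0.0
[{"x":0.033,"y":0.021,"z":0.147,"ax":-22.9,"ay":-8.3,"az":-33.4}]  rows>=4.8
```

```bash
python3 -m jog '[{"x":0.007,"y":0.004,"z":0.03,"ax":-4.6,"ay":-1.6,"az":-6.6,"hand":0.088},{"x":0.014,"y":0.008,"z":0.06,"ax":-9.2,"ay":-3.3,"az":-13.3,"hand":0.088},{"x":0.02,"y":0.012,"z":0.09,"ax":-13.7,"ay":-5,"az":-20,"hand":0.088},{"x":0.026,"y":0.017,"z":0.12,"ax":-18.3,"ay":-6.6,"az":-26.7,"hand":0.088},{"x":0.033,"y":0.021,"z":0.147,"ax":-22.9,"ay":-8.3,"az":-33.4,"hand":0.088}]'
python3 - <<'E'
from h import *
st();a,d,P=snap("wrist");np.savez("w1.npz",a=a,P=P);save("w1",a,s=1.5)
E
```

```text
time_s: 2.6
tool_pos: [0.3511, 0.2151, 0.3316]
orientation: [-0.104, 2.856, 0.5]
ft_force: [-1.2, 0.7, -0.5]
finger_gap: 0.999
grip_force: 0.0
2.6 [ 0.39 -0.32  2.34  0.33  0.8  -1.45] [0.3511 0.2151 0.3316] [-1.2  0.7 -0.5] 0.999 0.0
```

View pics/w1.png

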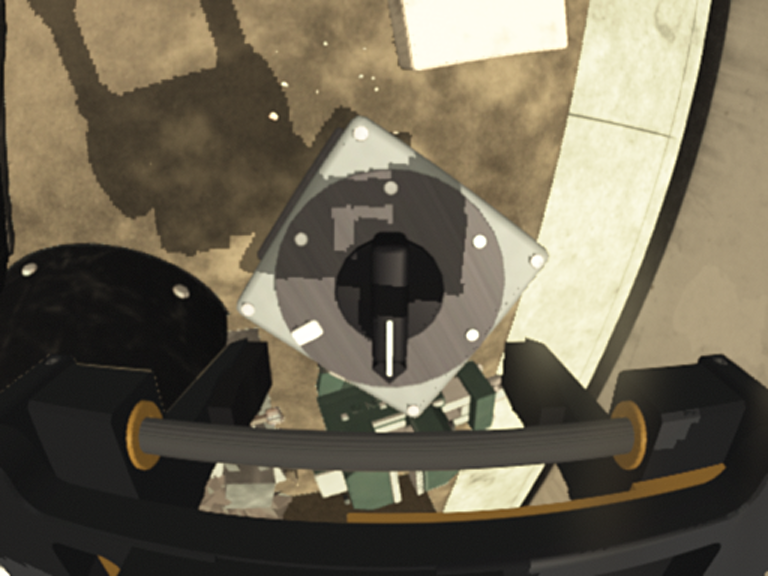

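```bash
python3 - <<'E'
from h import *
w=np.load("w1.npz");X=w['P'];im=w['a'].astype(int)
sl=np.s_[105:262,180:345];p=X[sl].reshape(-1,3);c=im[sl].reshape(-1,3)
N=n
h=(p-hub)@N
dial=abs(h+.039)<.006; q=p[dial]; 
for _ in range(4): cc=q.mean(0); N2=np.linalg.svd(q-cc)[2][2]; N2*=np.sign(N2[2]); r=(q-cc)@N2; q=q[abs(r)<.003]
print("normal",N2.round(3),np.arctan2(-N2[1],-N2[0]),"dial h",((cc-hub)@N2))
bar=(h>-.012)&(h<.01); e=np.cross(N2,D)
uv=np.c_[(p[bar]-hub)@D,(p[bar]-hub)@e]*1000
print("bar",cv2.minAreaRect(uv.astype(np.float32)),np.percentile(uv,[1,99],axis=0).round(1).tolist(),"h",np.median(h[bar]))
for nm,(u,v) in dict(ridge=(204.7,222),nose=(260,252),d1=(200.5,159.5),d2=(260,125),d3=(320,161),d4=(315,223.5)).items():
    z=np.nanmedian(X[int(v)-1:int(v)+2,int(u)-1:int(u)+2].reshape(-1,3),0)-hub
    a,b=z@D,z@e;print(nm,round(a*1e3,1),round(b*1e3,1),"ang",np.rad2deg(np.arctan2(b,a)).round(1),"h",(z@N2).round(3))
G=frame(-D,-N2); rows([pose(G,hub+.2*N2)])
E
```

```text
normal [-0.207 -0.351  0.913] 1.0381193327097922 dial h -0.03774319592695172
bar ((2.9117965698242188, 0.3083505630493164), (18.156606674194336, 74.13252258300781), 89.81395721435547) [[-33.8, -8.5], [37.0, 9.0]] h 0.0008498450098100617
ridge 27.2 -48.3 ang -60.6 h -0.035
nose 37.8 0.6 ang 1.0 h -0.002
d1 -28.9 -48.3 ang -120.9 h -0.035
d2 -56.3 0.5 ang 179.5 h -0.035
d3 -27.3 49.5 ang 118.9 h -0.035
d4 28.0 48.7 ang 60.1 h -0.035
[{"x":-0.008,"y":0.002,"z":0.015,"ax":-0.5,"ay":0.4,"az":0.2}]  rows>=0.3
```

```bash
sed -i 's/^n=.*; hub/n=np.array([-.407*np.cos(1.03),-.407*np.sin(1.03),.914]); hub/' h.py
python3 - <<'E'
from h import *
G=frame(-D,-n); rows([pose(G,hub+.19*n),pose(G,hub+.138*n)])
E
```

```text
[{"x":-0.007,"y":0.003,"z":0.025,"ax":-0.4,"ay":0.2,"az":0.2}]  rows>=0.5
[{"x":0.000,"y":0.000,"z":0.052,"ax":-0.0,"ay":0.0,"az":0.0}]  rows>=1.0
```

```bash
python3 -m jog '[{"x":-0.006,"y":0.003,"z":0.025,"ax":0,"ay":0,"az":0,"hand":0.088},{"x":-0.006,"y":0.003,"z":0.025,"ax":0,"ay":0,"az":0,"hand":0.088},{"x":-0.006,"y":0.003,"z":0.025,"ax":0,"ay":0,"az":0,"hand":0.088}]'
python3 - <<'E'
from h import *
G=frame(-D,-n); st(); rows([pose(G,hub+.19*n),pose(G,hub+.138*n)])
E
```

```text
time_s: 2.95
tool_pos: [0.3628, 0.2266, 0.3133]
orientation: [-0.097, 2.861, 0.497]
ft_force: [0.3, 0.4, -0.6]
finger_gap: 0.999
grip_force: 0.0
2.95 [ 0.41 -0.26  2.33  0.34  0.74 -1.44] [0.3628 0.2266 0.3133] [ 0.3  0.4 -0.6] 0.999 0.0
[{"x":0.004,"y":-0.003,"z":0.006,"ax":-0.5,"ay":0.5,"az":-0.4}]  rows>=0.2
[{"x":0.000,"y":0.000,"z":0.052,"ax":-0.0,"ay":0.0,"az":0.0}]  rows>=1.0
```

```bash
python3 -m jog '[{"x":0.003,"y":-0.003,"z":0.02,"ax":-0.4,"ay":0.4,"az":0,"hand":0.088},{"x":0.003,"y":-0.003,"z":0.04,"ax":-0.4,"ay":0.4,"az":0,"hand":0.088},{"x":0.003,"y":-0.003,"z":0.056,"ax":-0.4,"ay":0.4,"az":0,"hand":0.088},{"x":0.003,"y":-0.003,"z":0.056,"ax":-0.4,"ay":0.4,"az":0,"hand":0.088}]'
python3 - <<'E'
from h import *
G=frame(-D,-n); st(); rows([pose(G,hub+.138*n)])
E
```

```text
time_s: 3.35
tool_pos: [0.3723, 0.243, 0.26]
orientation: [-0.101, 2.866, 0.509]
ft_force: [-0.1, -0.0, 0.3]
finger_gap: 0.997
grip_force: 0.0
3.35 [ 0.43 -0.14  2.35  0.4   0.62 -1.5 ] [0.3723 0.243  0.26  ] [-0.1 -0.   0.3] 0.997 0.0
[{"x":0.002,"y":0.000,"z":0.002,"ax":-0.1,"ay":0.1,"az":-0.3}]  rows>=0.0
```

```bash
python3 -m jog '[{"x":0.002,"y":0,"z":0.001,"ax":0,"ay":0,"az":0,"hand":0.05},{"x":0.002,"y":0,"z":0.001,"ax":0,"ay":0,"az":0,"hand":0.01},{"x":0.002,"y":0,"z":0.001,"ax":0,"ay":0,"az":0,"hand":0.01},{"x":0.002,"y":0,"z":0.001,"ax":0,"ay":0,"az":0,"hand":0.01},{"x":0.002,"y":0,"z":0.001,"ax":0,"ay":0,"az":0,"hand":0.01}]' 15
python3 -m jog '[{"x":0,"y":0,"z":0,"ax":0,"ay":0,"az":0,"hand":0.01},{"x":0,"y":0,"z":0,"ax":0,"ay":0,"az":0,"hand":0.01},{"x":0,"y":0,"z":0,"ax":0,"ay":0,"az":0,"hand":0.01},{"x":0,"y":0,"z":0,"ax":0,"ay":0,"az":0,"hand":0.01}]' 15
python3 -c "
from h import *
st()"
```

```text
time_s: 3.85
tool_pos: [0.3707, 0.2433, 0.2596]
orientation: [-0.102, 2.862, 0.51]
ft_force: [-0.3, 1.1, -0.0]
finger_gap: 0.571
grip_force: 0.0
time_s: 4.25
tool_pos: [0.3706, 0.2433, 0.259]
orientation: [-0.102, 2.864, 0.51]
ft_force: [-0.4, 1.0, 1.0]
finger_gap: 0.209
grip_force: 2.3
4.25 [ 0.44 -0.14  2.36  0.4   0.61 -1.5 ] [0.3706 0.2433 0.259 ] [-0.4  1.   1. ] 0.209 2.3
```

```bash
python3 -m jog '[{"x":0,"y":0,"z":0,"ax":0,"ay":0,"az":0,"hand":0.01},{"x":0,"y":0,"z":0,"ax":0,"ay":0,"az":5,"hand":0.01},{"x":0,"y":0,"z":0,"ax":0,"ay":0,"az":10,"hand":0.01},{"x":0,"y":0,"z":0,"ax":0,"ay":0,"az":15,"hand":0.01},{"x":0,"y":0,"z":0,"ax":0,"ay":0,"az":20,"hand":0.01}]' 15
python3 -m jog '[{"x":0,"y":0,"z":0,"ax":0,"ay":0,"az":5,"hand":0.01},{"x":0,"y":0,"z":0,"ax":0,"ay":0,"az":10,"hand":0.01},{"x":0,"y":0,"z":0,"ax":0,"ay":0,"az":15,"hand":0.01},{"x":0,"y":0,"z":0,"ax":0,"ay":0,"az":20,"hand":0.01},{"x":0,"y":0,"z":0,"ax":0,"ay":0,"az":20,"hand":0.01}]' 15
python3 -m jog '[{"x":0,"y":0,"z":0,"ax":0,"ay":0,"az":5,"hand":0.01},{"x":0,"y":0,"z":0,"ax":0,"ay":0,"az":10,"hand":0.01},{"x":0,"y":0,"z":0,"ax":0,"ay":0,"az":15,"hand":0.01},{"x":0,"y":0,"z":0,"ax":0,"ay":0,"az":20.5,"hand":0.01},{"x":0,"y":0,"z":0,"ax":0,"ay":0,"az":20.5,"hand":0.01}]' 15
python3 - <<'E'
from h import *
st();e=np.cross(n,D);x=-tool()[:3,0];print(np.rad2deg(np.arctan2(x@e,x@D)))
E
```

```text
time_s: 4.75
tool_pos: [0.3705, 0.2434, 0.2591]
orientation: [0.409, 2.891, 0.572]
ft_force: [-0.5, 1.4, 1.0]
finger_gap: 0.202
grip_force: 15.0
time_s: 5.25
tool_pos: [0.3705, 0.2434, 0.259]
orientation: [0.919, 2.835, 0.618]
ft_force: [-0.3, 1.1, 0.2]
finger_gap: 0.204
grip_force: 15.0
time_s: 5.75
tool_pos: [0.3706, 0.2434, 0.2591]
orientation: [1.439, 2.688, 0.65]
ft_force: [-0.3, 0.7, -0.3]
finger_gap: 0.203
grip_force: 15.0
5.75 [ 0.44 -0.14  2.36  0.4   0.61 -0.45] [0.3706 0.2434 0.2591] [-0.3  0.7 -0.3] 0.203 15.0
-60.67389984723099
```

Release, retreat along the normal, and look.

```bash
python3 -m jog '[{"x":0,"y":0,"z":0,"ax":0,"ay":0,"az":0,"hand":0.088},{"x":0,"y":0,"z":0,"ax":0,"ay":0,"az":0,"hand":0.088},{"x":0,"y":0,"z":0,"ax":0,"ay":0,"az":0,"hand":0.088},{"x":0,"y":0,"z":0,"ax":0,"ay":0,"az":0,"hand":0.088},{"x":0,"y":0,"z":0,"ax":0,"ay":0,"az":0,"hand":0.088}]'
python3 -m jog '[{"x":0,"y":0,"z":-0.02,"ax":0,"ay":0,"az":0,"hand":0.088},{"x":0,"y":0,"z":-0.05,"ax":0,"ay":0,"az":0,"hand":0.088},{"x":0,"y":0,"z":-0.08,"ax":0,"ay":0,"az":0,"hand":0.088},{"x":0,"y":0,"z":-0.12,"ax":0,"ay":0,"az":0,"hand":0.088},{"x":0,"y":0,"z":-0.12,"ax":0,"ay":0,"az":0,"hand":0.088}]'
python3 - <<'E'
from h import *
st();a,d,P=snap("wrist");np.savez("w2.npz",a=a,P=P);save("w2",a,s=1.5)
p=P[80:270,150:360].reshape(-1,3);h=(p-hub)@n;b=(h>-.012)&(h<.01);e=np.cross(n,D)
print(cv2.minAreaRect((np.c_[(p[b]-hub)@D,(p[b]-hub)@e]*1000).astype(np.float32)))
E
```

```text
time_s: 6.25
tool_pos: [0.3706, 0.2433, 0.259]
orientation: [1.44, 2.687, 0.649]
ft_force: [-0.8, -0.6, -0.3]
finger_gap: 0.635
grip_force: 0.0
time_s: 6.75
tool_pos: [0.3461, 0.2014, 0.3743]
orientation: [1.436, 2.679, 0.66]
ft_force: [1.0, 0.2, 0.7]
finger_gap: 1.0
grip_force: 0.0
6.75 [ 0.35 -0.39  2.31  0.33  0.91 -0.39] [0.3461 0.2014 0.3743] [1.  0.2 0.7] 1.0 0.0
((1.640730857849121, -2.1324844360351562), (17.74574851989746, 74.08647918701172), 29.521591186523438)
```

View pics/w2.png

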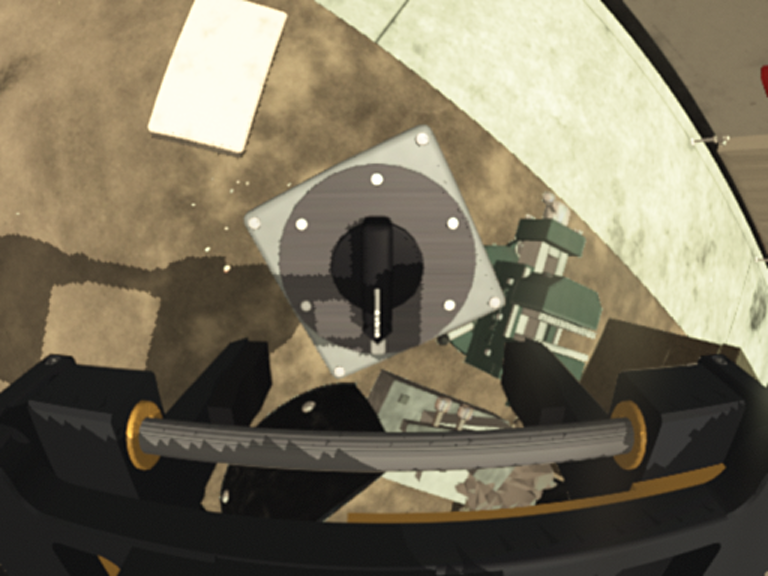

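```bash
python3 - <<'E'
from h import *
def ray(n_,u,v,z):
    p=camera_params(n_);K=np.array(p["intrinsics"]);d=att(p["attitude"])@np.array([(u-K[0,2])/K[0,0],-(v-K[1,2])/K[1,1],-1]);o=np.array(p["xyz"]);return o+d*(z-o[2])/d[2]
a,b=ray("top",267.4,150.2,.158),ray("top",295.5,185.1,.158);c,d=ray("side",231.3,142.7,.15),ray("side",284.1,149,.15)
for l,r in((a,b),(c,d)): print(l.round(3),r.round(3),np.linalg.norm(l-r),"yaw",np.arctan2(-(l-r)[0],(l-r)[1]),((l+r)/2).round(3))
E
```

```text
[0.639 0.029 0.158] [ 0.535 -0.047  0.158] 0.12858142881969933 yaw -0.9379471690206361 [ 0.587 -0.009  0.158]
[0.631 0.031 0.15 ] [ 0.53  -0.049  0.15 ] 0.12889331567640097 yaw -0.9053570071415452 [ 0.581 -0.009  0.15 ]
```

```bash
cat >> h.py <<'E'
hx=np.array([np.cos(-.92),np.sin(-.92),0]); ph=np.deg2rad(55)
zt=np.cos(ph)*hx-[0,0,np.sin(ph)]; Gs=frame(-np.sin(ph)*hx-[0,0,np.cos(ph)],zt)
C=np.array([.577,-.015,0]); tipf=C+.02*hx+[0,0,.09]; Tf=tipf-.166*zt
E
python3 - <<'E'
from h import *
G1=Tf-.14*zt; T0=tool()
m=R.from_matrix(T0[:3,:3].T@Gs); print(np.rad2deg(m.magnitude()),G1.round(3))
h1=(R.from_matrix(T0[:3,:3])*R.from_rotvec(m.as_rotvec()*.5)).as_matrix()
rows([pose(h1,[.40,.16,.40]),pose(Gs,G1),pose(Gs,Tf)])
E
```

```text
49.69529942521013 [0.483 0.109 0.341]
[{"x":-0.060,"y":0.033,"z":-0.028,"ax":10.5,"ay":-21.9,"az":-5.2}]  rows>=2.9
[{"x":-0.074,"y":0.023,"z":0.084,"ax":10.5,"ay":-21.9,"az":-5.2}]  rows>=2.9
[{"x":0.000,"y":0.000,"z":0.140,"ax":-0.0,"ay":0.0,"az":0.0}]  rows>=2.8
```

```bash
python3 -m jog '[{"x":-0.015,"y":0.008,"z":-0.007,"ax":2.6,"ay":-5.5,"az":-1.3,"hand":0.06},{"x":-0.03,"y":0.016,"z":-0.014,"ax":5.2,"ay":-11,"az":-2.6,"hand":0.04},{"x":-0.045,"y":0.024,"z":-0.021,"ax":7.8,"ay":-16.5,"az":-3.9,"hand":0.02},{"x":-0.06,"y":0.033,"z":-0.028,"ax":10.5,"ay":-21.9,"az":-5.2,"hand":0},{"x":-0.06,"y":0.033,"z":-0.028,"ax":10.5,"ay":-21.9,"az":-5.2,"hand":0}]'
python3 -m jog '[{"x":-0.018,"y":0.006,"z":0.02,"ax":2.6,"ay":-5.5,"az":-1.3,"hand":0},{"x":-0.037,"y":0.012,"z":0.042,"ax":5.2,"ay":-11,"az":-2.6,"hand":0},{"x":-0.055,"y":0.018,"z":0.063,"ax":7.8,"ay":-16.5,"az":-3.9,"hand":0},{"x":-0.074,"y":0.023,"z":0.084,"ax":10.5,"ay":-21.9,"az":-5.2,"hand":0},{"x":-0.074,"y":0.023,"z":0.084,"ax":10.5,"ay":-21.9,"az":-5.2,"hand":0}]'
python3 - <<'E'
from h import *
st();rows([pose(Gs,Tf-.14*zt),pose(Gs,Tf)])
a,d,P=snap("wrist");np.savez("w3.npz",a=a,P=P);save("w3",a,s=1.5)
E
```

```text
time_s: 7.3
tool_pos: [0.4005, 0.1601, 0.3956]
orientation: [1.305, 2.537, 0.104]
ft_force: [-0.1, -0.5, -0.3]
finger_gap: 0.566
grip_force: 0.0
time_s: 7.8
tool_pos: [0.4814, 0.1076, 0.3314]
orientation: [1.141, 2.315, -0.376]
ft_force: [-0.9, 0.3, -0.4]
finger_gap: 0.114
grip_force: 0.0
7.8 [ 0.36 -0.05  2.15 -0.71  0.99  0.1 ] [0.4814 0.1076 0.3314] [-0.9  0.3 -0.4] 0.114 0.0
[{"x":-0.005,"y":0.002,"z":-0.008,"ax":-0.8,"ay":-0.4,"az":0.5}]  rows>=0.2
[{"x":0.000,"y":0.000,"z":0.140,"ax":-0.0,"ay":0.0,"az":0.0}]  rows>=2.8
```

View pics/w3.png

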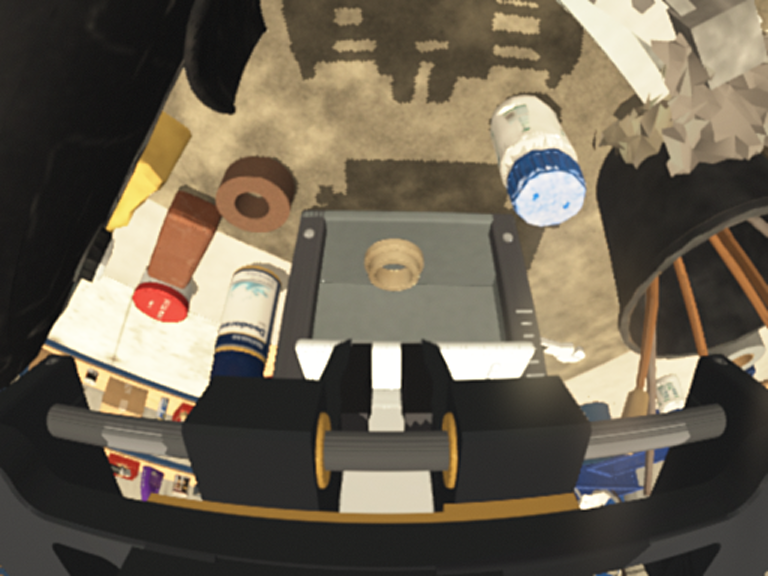

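```bash
python3 - <<'E'
from h import *
w=np.load("w3.npz");P=w['P'];o=np.array([.585,-.009,0]);hy=np.array([-hx[1],hx[0],0])
for u in (205,215,320,335,348):
    print(u,[(v,[round(1000*float(x)) for x in ((P[v,u]-o)@hx,(P[v,u]-o)@hy,P[v,u,2])]) for v in range(226,254,3)])
E
```

```text
205 [(226, [-4, -57, 151]), (229, [-5, -56, 154]), (232, [-5, -56, 157]), (235, [-2, -56, 158]), (238, [4, -57, 158]), (241, [8, -58, 158]), (244, [13, -58, 158]), (247, [21, -60, 157]), (250, [28, -61, 157]), (253, [-129, -29, 233])]
215 [(226, [-5, -48, 151]), (229, [-5, -48, 154]), (232, [-6, -48, 157]), (235, [-3, -48, 158]), (238, [4, -49, 158]), (241, [8, -49, 158]), (244, [13, -50, 158]), (247, [-83, -33, 208]), (250, [-84, -33, 210]), (253, [-128, -26, 232])]
320 [(226, [126, 67, 73]), (229, [-5, 36, 153]), (232, [-4, 36, 155]), (235, [-4, 35, 158]), (238, [-1, 36, 159]), (241, [6, 37, 158]), (244, [12, 38, 158]), (247, [17, 39, 158]), (250, [23, 40, 158]), (253, [-130, 6, 232])]
335 [(226, [117, 85, 79]), (229, [-5, 48, 153]), (232, [-4, 48, 155]), (235, [-4, 48, 158]), (238, [1, 49, 158]), (241, [8, 50, 158]), (244, [12, 51, 158]), (247, [17, 52, 158]), (250, [24, 54, 158]), (253, [-130, 10, 233])]
348 [(226, [42, 76, 123]), (229, [-4, 59, 153]), (232, [-4, 59, 155]), (235, [-3, 59, 158]), (238, [2, 60, 158]), (241, [7, 62, 158]), (244, [13, 63, 158]), (247, [43, 73, 146]), (250, [44, 73, 149]), (253, [-130, 14, 233])]
```

```bash
python3 -m jog '[{"x":0,"y":0,"z":0,"ax":0,"ay":0,"az":0,"hand":0},{"x":0,"y":0,"z":0,"ax":0,"ay":0,"az":0,"hand":0}]'
python3 - <<'E'
from h import *
st();rows([pose(Gs,Tf-.004*hx)])
E
```

```text
time_s: 8.05
tool_pos: [0.4816, 0.1084, 0.3367]
orientation: [1.143, 2.31, -0.365]
ft_force: [-0.4, 0.3, 0.0]
finger_gap: 0.005
grip_force: 0.0
8.05 [ 0.37 -0.06  2.15 -0.71  1.    0.1 ] [0.4816 0.1084 0.3367] [-0.4  0.3  0. ] 0.005 0.0
[{"x":-0.000,"y":0.002,"z":0.135,"ax":-0.3,"ay":-0.3,"az":0.2}]  rows>=2.7
```

```bash
python3 -m jog '[{"x":0,"y":0.002,"z":0.03,"ax":0,"ay":0,"az":0,"hand":0},{"x":0,"y":0.002,"z":0.06,"ax":0,"ay":0,"az":0,"hand":0},{"x":0,"y":0.002,"z":0.085,"ax":0,"ay":0,"az":0,"hand":0},{"x":0,"y":0.002,"z":0.085,"ax":0,"ay":0,"az":0,"hand":0}]'
python3 -m jog '[{"x":0,"y":0,"z":0.02,"ax":0,"ay":0,"az":0,"hand":0},{"x":0,"y":0,"z":0.035,"ax":0,"ay":0,"az":0,"hand":0},{"x":0,"y":0,"z":0.05,"ax":0,"ay":0,"az":0,"hand":0},{"x":0,"y":0,"z":0.05,"ax":0,"ay":0,"az":0,"hand":0},{"x":0,"y":0,"z":0.05,"ax":0,"ay":0,"az":0,"hand":0}]'
python3 - <<'E'
from h import *
st();rows([pose(Gs,Tf-.004*hx)])
T=tool();U=T.copy();U[2,3]+=.1;rows([U])
a,d,P=snap("side");np.savez("s2.npz",a=a,P=P)
save("s2",a,(210,85,330,175),6)
E
```

```text
time_s: 8.45
tool_pos: [0.5115, 0.0694, 0.2646]
orientation: [1.144, 2.312, -0.371]
ft_force: [-0.1, 0.1, -0.6]
finger_gap: 0.003
grip_force: 0.0
time_s: 8.95
tool_pos: [0.5296, 0.0474, 0.2255]
orientation: [1.142, 2.309, -0.368]
ft_force: [-0.3, -0.9, -0.3]
finger_gap: 0.008
grip_force: 0.0
8.95 [ 0.21  0.15  2.18 -0.87  0.75  0.2 ] [0.5296 0.0474 0.2255] [-0.3 -0.9 -0.3] 0.008 0.0
[{"x":0.000,"y":-0.000,"z":-0.001,"ax":-0.4,"ay":-0.2,"az":0.2}]  rows>=0.1
[{"x":-0.057,"y":-0.001,"z":-0.082,"ax":0.0,"ay":-0.0,"az":0.0}]  rows>=2.0
```

View pics/s2.png

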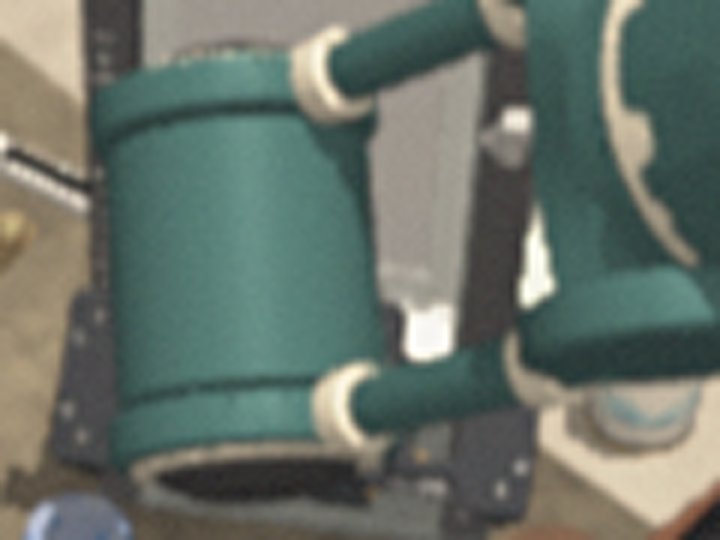

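```bash
python3 - <<'E'
from h import *
s=np.load("s.npz");t=np.load("t.npz");o=np.array([.641,-.083,0])-.0045*hx;hy=np.array([-hx[1],hx[0],0])
for nm,X,b in(("side",s['P'],(284,94,312,122)),("top",t['P'],(300,160,330,195))):
    print(nm)
    for v in range(b[1],b[3]):
        for u in range(b[0],b[2]):
            p=X[v,u]; a,c,z=(p-o)@hx,(p-o)@hy,p[2]
            if -.075<a<-.051 and c<-.055 and .2<z<.3: print((u,v,round(a*1e3),round(c*1e3),round(z*1e3)),end=" ")
    print()
E
```

```text
side
(294, 104, -52, -77, 259) (294, 105, -52, -78, 257) (295, 105, -54, -80, 259) (296, 105, -55, -82, 260) (297, 105, -55, -84, 260) (298, 105, -54, -87, 259) (299, 105, -55, -89, 261) (300, 105, -52, -91, 258) (301, 105, -53, -93, 260) (302, 105, -52, -96, 260) (293, 106, -57, -76, 258) (294, 106, -58, -78, 259) (295, 106, -58, -80, 259) (296, 106, -58, -82, 259) (297, 106, -58, -85, 260) (298, 106, -55, -87, 258) (299, 106, -56, -89, 259) (300, 106, -57, -91, 260) (301, 106, -52, -94, 256) (302, 106, -58, -96, 262) (303, 106, -54, -98, 258) (304, 106, -52, -100, 257) (291, 107, -56, -71, 253) (292, 107, -57, -74, 254) (293, 107, -59, -76, 256) (294, 107, -56, -78, 255) (295, 107, -56, -80, 255) (296, 107, -57, -83, 256) (297, 107, -53, -85, 253) (298, 107, -59, -87, 259) (299, 107, -59, -89, 258) (300, 107, -56, -92, 257) (301, 107, -58, -94, 259) (302, 107, -55, -96, 256) (303, 107, -57, -98, 258) (290, 108, -55, -69, 249) (291, 108, -58, -72, 252) (292, 108, -57, -74, 251) (293, 108, -55, -76, 250) (294, 108, -59, -79, 254) (295, 108, -58, -81, 253) (296, 108, -60, -83, 256) (2
[... 2216 characters left out ...]
314, 177, -56, -82, 253) (315, 177, -55, -84, 259) (316, 177, -54, -86, 261) (317, 177, -52, -88, 263) (312, 178, -61, -81, 252) (313, 178, -60, -83, 255) (314, 178, -58, -84, 255) (315, 178, -57, -86, 260) (316, 178, -56, -88, 262) (317, 178, -54, -90, 263) (318, 178, -52, -91, 263) (312, 179, -62, -83, 249) (313, 179, -61, -85, 253) (314, 179, -60, -86, 255) (315, 179, -58, -88, 255) (316, 179, -56, -90, 256) (317, 179, -55, -92, 262) (318, 179, -53, -93, 261) (313, 180, -63, -87, 255) (314, 180, -62, -89, 257) (315, 180, -60, -90, 256) (316, 180, -57, -92, 252) (317, 180, -55, -93, 254) (318, 180, -55, -95, 260) (314, 181, -63, -90, 254) (315, 181, -61, -92, 255) (317, 181, -55, -95, 248)
```

```bash
python3 -m jog '[{"x":-0.006,"y":0,"z":-0.008,"ax":0,"ay":0,"az":0,"hand":0},{"x":-0.009,"y":0,"z":-0.013,"ax":0,"ay":0,"az":0,"hand":0},{"x":-0.012,"y":0,"z":-0.017,"ax":0,"ay":0,"az":0,"hand":0},{"x":-0.014,"y":0,"z":-0.02,"ax":0,"ay":0,"az":0,"hand":0},{"x":-0.014,"y":0,"z":-0.02,"ax":0,"ay":0,"az":0,"hand":0}]'
```

```text
time_s: 9.5
tool_pos: [0.5295, 0.0477, 0.2503]
orientation: [1.142, 2.309, -0.367]
ft_force: [-4.2, 2.1, -0.5]
finger_gap: 0.004
grip_force: 2.0
```

```bash
python3 -m jog '[{"x":-0.006,"y":0,"z":-0.008,"ax":0,"ay":0,"az":0,"hand":0},{"x":-0.009,"y":0,"z":-0.013,"ax":0,"ay":0,"az":0,"hand":0},{"x":-0.012,"y":0,"z":-0.017,"ax":0,"ay":0,"az":0,"hand":0},{"x":-0.014,"y":0,"z":-0.02,"ax":0,"ay":0,"az":0,"hand":0},{"x":-0.014,"y":0,"z":-0.02,"ax":0,"ay":0,"az":0,"hand":0}]'
cat > lip.py <<'E'
from h import *
import sys
o=np.array([.585,-.009,0]);hy=np.array([-hx[1],hx[0],0])
for nm in sys.argv[1:]:
    a,d,P=snap(nm);np.savez("l_%s.npz"%nm,a=a,P=P)
    A,B,Z=(P-o)@hx,(P-o)@hy,P[...,2]
    m=(A>-.002)&(A<.035)&(abs(B)<.062)&(Z>.14)&(Z<.32)&(a.min(2)>120)
    print(nm,m.sum(),"lip top z",np.nanpercentile(Z[m],[10,50,90]).round(4) if m.any() else None)
    f=(A>-.012)&(A<-.001)&(abs(B)<.062)&(Z>.13)&(Z<.3)&(a.min(2)>120);print(" front face",f.sum(),np.nanpercentile(Z[f],[5,50,95]).round(4) if f.any() else None)
st()
E
python3 lip.py wrist side top
```

```text
time_s: 10.0
tool_pos: [0.5295, 0.0477, 0.2748]
orientation: [1.143, 2.309, -0.368]
ft_force: [-5.7, 3.8, -0.2]
finger_gap: 0.004
grip_force: 2.9
wrist 436 lip top z [0.1931 0.1933 0.1937]
 front face 1506 [0.1862 0.1901 0.1931]
side 15 lip top z [0.191  0.1927 0.1938]
 front face 0 None
top 473 lip top z [0.1923 0.1948 0.1976]
 front face 13 [0.2146 0.219  0.2246]
10.15 [ 0.21  0.07  2.15 -0.79  0.82  0.09] [0.5295 0.0477 0.2748] [-6.   3.5 -0.5] 0.007 3.0
```

```bash
python3 -m jog '[{"x":-0.008,"y":0,"z":-0.0115,"ax":0,"ay":0,"az":0,"hand":0},{"x":-0.016,"y":0,"z":-0.023,"ax":0,"ay":0,"az":0,"hand":0},{"x":-0.024,"y":0,"z":-0.0345,"ax":0,"ay":0,"az":0,"hand":0},{"x":-0.031,"y":0,"z":-0.045,"ax":0,"ay":0,"az":0,"hand":0},{"x":-0.031,"y":0,"z":-0.045,"ax":0,"ay":0,"az":0,"hand":0}]'
python3 lip.py wrist top
python3 -c "
from h import *
save('w4',np.load('l_wrist.npz')['a'],s=1.5)"
```

```text
time_s: 10.65
tool_pos: [0.5299, 0.0481, 0.3316]
orientation: [1.144, 2.307, -0.367]
ft_force: [-5.5, 3.4, -0.9]
finger_gap: 0.01
grip_force: 2.4
wrist 410 lip top z [0.2502 0.2504 0.2507]
 front face 1490 [0.2435 0.2473 0.2503]
top 525 lip top z [0.2494 0.2518 0.2544]
 front face 7 [0.272  0.2737 0.2785]
10.75 [ 0.21  0.    2.1  -0.73  0.9  -0.01] [0.5302 0.048  0.3312] [-4.4  3.4 -0.2] 0.005 2.2
```

View pics/w4.png

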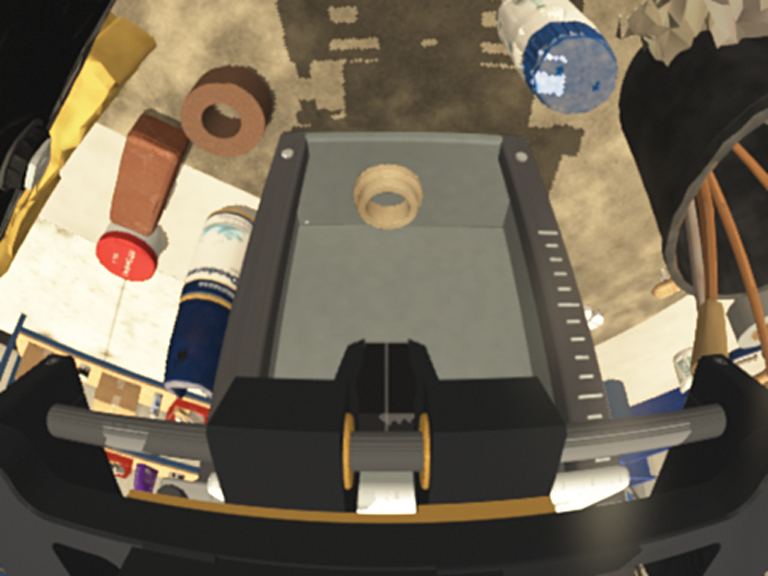

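The wrist view shows the finger under the lip, the pointer block at about (215,487), and the bystanders standing. The lip underside is at 0.2425, so it needs about 7.5 mm more.

```bash
python3 -m jog '[{"x":-0.0022,"y":0,"z":-0.0031,"ax":0,"ay":0,"az":0,"hand":0},{"x":-0.0043,"y":0,"z":-0.0062,"ax":0,"ay":0,"az":0,"hand":0},{"x":-0.0043,"y":0,"z":-0.0062,"ax":0,"ay":0,"az":0,"hand":0},{"x":-0.0043,"y":0,"z":-0.0062,"ax":0,"ay":0,"az":0,"hand":0},{"x":-0.0043,"y":0,"z":-0.0062,"ax":0,"ay":0,"az":0,"hand":0}]'
python3 lip.py wrist
python3 - <<'E'
from h import *
T=tool();U=T.copy();U[2,3]-=.025;V=U.copy();V[:3,3]-=.1*T[:3,2];rows([U,V],T)
E
```

```text
time_s: 11.25
tool_pos: [0.5304, 0.0481, 0.3377]
orientation: [1.142, 2.308, -0.367]
ft_force: [-4.8, 3.3, -0.8]
finger_gap: 0.008
grip_force: 2.1
wrist 351 lip top z [0.2569 0.2571 0.2574]
 front face 1493 [0.2503 0.254  0.2569]
11.3 [ 0.21 -0.01  2.1  -0.72  0.91 -0.02] [0.5305 0.0481 0.3378] [-5.6  2.5 -0.3] 0.006 2.1
[{"x":0.014,"y":0.000,"z":0.021,"ax":-0.0,"ay":-0.0,"az":-0.0}]  rows>=0.5
[{"x":0.000,"y":0.000,"z":-0.100,"ax":-0.0,"ay":-0.0,"az":-0.0}]  rows>=2.0
```

```bash
python3 -m jog '[{"x":0.006,"y":0,"z":0.008,"ax":0,"ay":0,"az":0,"hand":0},{"x":0.014,"y":0,"z":0.021,"ax":0,"ay":0,"az":0,"hand":0},{"x":0.014,"y":0,"z":0.021,"ax":0,"ay":0,"az":0,"hand":0},{"x":0.014,"y":0,"z":0.021,"ax":0,"ay":0,"az":0,"hand":0}]'
python3 -m jog '[{"x":0,"y":0,"z":-0.03,"ax":0,"ay":0,"az":0,"hand":0},{"x":0,"y":0,"z":-0.06,"ax":0,"ay":0,"az":0,"hand":0},{"x":0,"y":0,"z":-0.1,"ax":0,"ay":0,"az":0,"hand":0},{"x":0,"y":0,"z":-0.14,"ax":0,"ay":0,"az":0,"hand":0},{"x":0,"y":0,"z":-0.14,"ax":0,"ay":0,"az":0,"hand":0}]'
python3 -m jog '[{"x":0,"y":0,"z":0,"ax":0,"ay":0,"az":0,"hand":0},{"x":0,"y":0,"z":0,"ax":0,"ay":0,"az":0,"hand":0},{"x":0,"y":0,"z":0,"ax":0,"ay":0,"az":0,"hand":0}]'
python3 lip.py side top wrist
python3 - <<'E'
from h import *
a=np.load('l_wrist.npz')['a'];save('w5',a,s=1.5)
E
```

```text
time_s: 11.7
tool_pos: [0.5305, 0.0473, 0.3109]
orientation: [1.141, 2.31, -0.369]
ft_force: [-1.1, 0.2, 0.1]
finger_gap: 0.005
grip_force: 0.0
time_s: 12.2
tool_pos: [0.4834, 0.1133, 0.4323]
orientation: [1.14, 2.303, -0.357]
ft_force: [0.5, 0.3, 0.2]
finger_gap: 0.003
grip_force: 0.0
time_s: 12.5
tool_pos: [0.4825, 0.111, 0.4244]
orientation: [1.142, 2.311, -0.371]
ft_force: [0.1, -0.5, 0.5]
finger_gap: 0.006
grip_force: 0.0
side 60 lip top z [0.238  0.2398 0.2419]
 front face 1 [0.2415 0.2415 0.2415]
top 638 lip top z [0.2396 0.2422 0.2447]
 front face 29 [0.2391 0.2415 0.2437]
wrist 1845 lip top z [0.2404 0.241  0.2418]
 front face 1375 [0.2348 0.2389 0.2412]
12.65 [ 0.37 -0.13  2.05 -0.65  1.14 -0.03] [0.4826 0.1112 0.4248] [-0.1 -0.  -0.3] 0.008 0.0
```

View pics/w5.png

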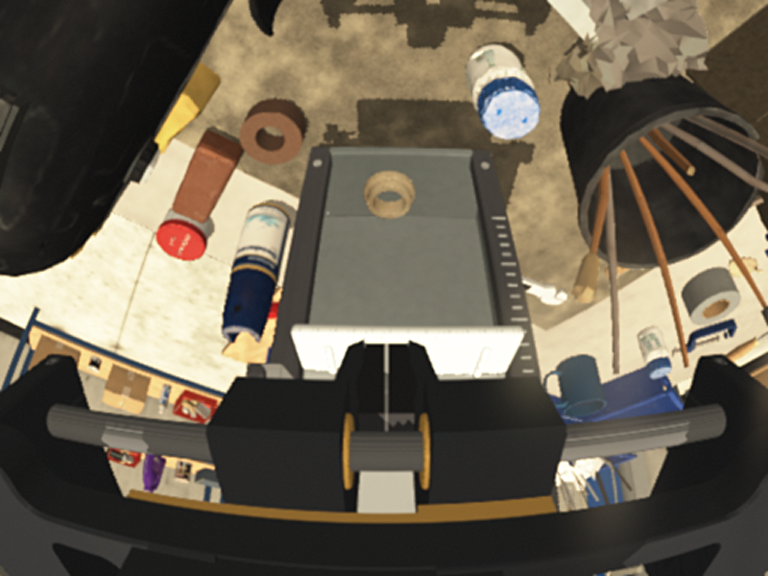

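```bash
python3 - <<'E'
from h import *
T=tool();U=T.copy();U[:3,3]=[.5305,.0478,.300];V=U.copy();V[2,3]=.3388;rows([U,V],T)
E
```

```text
[{"x":0.006,"y":0.001,"z":0.148,"ax":-0.0,"ay":-0.0,"az":0.0}]  rows>=3.0
[{"x":-0.022,"y":-0.000,"z":-0.032,"ax":-0.0,"ay":-0.0,"az":0.0}]  rows>=0.8
```

```bash
python3 -m jog '[{"x":0.006,"y":0.001,"z":0.03,"ax":0,"ay":0,"az":0,"hand":0},{"x":0.006,"y":0.001,"z":0.06,"ax":0,"ay":0,"az":0,"hand":0},{"x":0.006,"y":0.001,"z":0.09,"ax":0,"ay":0,"az":0,"hand":0},{"x":0.006,"y":0.001,"z":0.12,"ax":0,"ay":0,"az":0,"hand":0},{"x":0.006,"y":0.001,"z":0.148,"ax":0,"ay":0,"az":0,"hand":0}]'
python3 -m jog '[{"x":0,"y":0,"z":0,"ax":0,"ay":0,"az":0,"hand":0},{"x":-0.006,"y":0,"z":-0.009,"ax":0,"ay":0,"az":0,"hand":0},{"x":-0.012,"y":0,"z":-0.018,"ax":0,"ay":0,"az":0,"hand":0},{"x":-0.018,"y":0,"z":-0.026,"ax":0,"ay":0,"az":0,"hand":0},{"x":-0.022,"y":0,"z":-0.032,"ax":0,"ay":0,"az":0,"hand":0}]'
python3 -m jog '[{"x":0,"y":0,"z":0,"ax":0,"ay":0,"az":0,"hand":0},{"x":0,"y":0,"z":0,"ax":0,"ay":0,"az":0,"hand":0},{"x":0,"y":0,"z":0,"ax":0,"ay":0,"az":0,"hand":0}]'
python3 lip.py wrist top
```

```text
time_s: 13.15
tool_pos: [0.5308, 0.0479, 0.2996]
orientation: [1.143, 2.311, -0.367]
ft_force: [-5.9, 9.7, 5.6]
finger_gap: 0.007
grip_force: 5.5
time_s: 13.65
tool_pos: [0.53, 0.0491, 0.3417]
orientation: [1.144, 2.309, -0.368]
ft_force: [-4.9, -0.1, -4.4]
finger_gap: 0.004
grip_force: 2.5
time_s: 13.95
tool_pos: [0.5306, 0.0495, 0.3426]
orientation: [1.142, 2.307, -0.365]
ft_force: [-4.6, 1.4, -1.4]
finger_gap: 0.005
grip_force: 2.1
wrist 464 lip top z [0.2603 0.2605 0.2608]
 front face 1410 [0.2538 0.2575 0.2604]
top 549 lip top z [0.2597 0.2619 0.2644]
 front face 8 [0.2829 0.2858 0.2927]
14.05 [ 0.22 -0.01  2.09 -0.71  0.92 -0.03] [0.5306 0.0495 0.3426] [-5.1  0.8 -0.8] 0.002 2.1
```

```bash
python3 -m jog '[{"x":0.01,"y":0,"z":0,"ax":0,"ay":0,"az":0,"hand":0},{"x":0.025,"y":0,"z":0,"ax":0,"ay":0,"az":0,"hand":0},{"x":0.04,"y":0,"z":0,"ax":0,"ay":0,"az":0,"hand":0},{"x":0.04,"y":0,"z":0,"ax":0,"ay":0,"az":0,"hand":0}]'
python3 -m jog '[{"x":0,"y":0,"z":-0.03,"ax":0,"ay":0,"az":0,"hand":0},{"x":0,"y":0,"z":-0.06,"ax":0,"ay":0,"az":0,"hand":0},{"x":0,"y":0,"z":-0.1,"ax":0,"ay":0,"az":0,"hand":0},{"x":0,"y":0,"z":-0.13,"ax":0,"ay":0,"az":0,"hand":0},{"x":0,"y":0,"z":-0.13,"ax":0,"ay":0,"az":0,"hand":0}]'
python3 -m jog '[{"x":0,"y":0,"z":0,"ax":0,"ay":0,"az":0,"hand":0},{"x":0,"y":0,"z":0,"ax":0,"ay":0,"az":0,"hand":0},{"x":0,"y":0,"z":0,"ax":0,"ay":0,"az":0,"hand":0}]'
python3 lip.py wrist top side
python3 - <<'E'
from h import *
t=np.load('l_top.npz');s=np.load('l_side.npz')
f=lambda im,b:cv2.resize(im[b[1]:b[3],b[0]:b[2]],(390,390),interpolation=cv2.INTER_CUBIC)
save('fin',np.hstack([f(s['a'],(205,60,335,190)),f(t['a'],(130,100,360,262+68))]))
E
```

```text
time_s: 14.45
tool_pos: [0.5104, 0.076, 0.3179]
orientation: [1.139, 2.309, -0.366]
ft_force: [-0.5, -0.3, 0.7]
finger_gap: 0.007
grip_force: 0.0
time_s: 14.95
tool_pos: [0.4675, 0.1361, 0.4305]
orientation: [1.139, 2.303, -0.355]
ft_force: [0.1, -0.3, 0.7]
finger_gap: 0.005
grip_force: 0.0
time_s: 15.25
tool_pos: [0.4666, 0.1337, 0.4225]
orientation: [1.142, 2.31, -0.371]
ft_force: [-1.0, -0.2, -0.7]
finger_gap: 0.008
grip_force: 0.0
wrist 5 lip top z [0.2601 0.2602 0.2606]
 front face 0 None
top 661 lip top z [0.2593 0.2617 0.2642]
 front face 27 [0.2588 0.2614 0.2633]
side 41 lip top z [0.2582 0.2595 0.2616]
 front face 0 None
15.4 [ 0.43 -0.14  2.06 -0.65  1.17  0.02] [0.4667 0.1338 0.4227] [-0.4 -0.2  0.5] 0.005 0.0
```

View pics/fin.png

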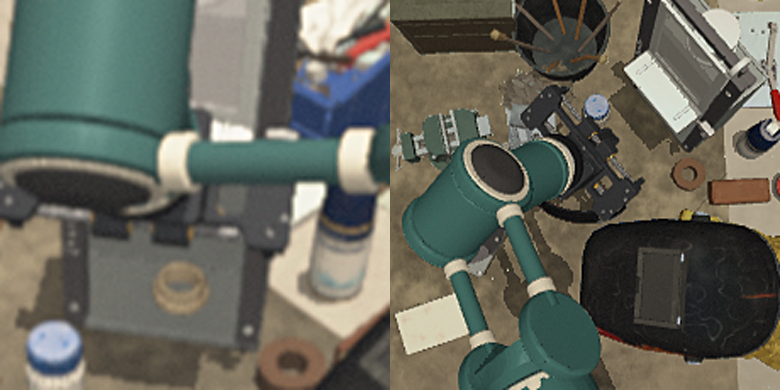

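The lip underside is at about 0.252 and the pointer tip at about 0.250. The robot is clear and the bystanders are undisturbed.

```bash
python3 -c "
from rig import *
print(sign_off())"
```

```text
the job is handed in; nothing more can be done
None
```

The job is handed in: the selector's nose stands at the long ridge (within about 1°), the sash lip's underside is about 2 mm above the pointer tip (8 mm allowed), the bystanders look undisturbed, and the arm is clear.

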